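# Slide the lamp tube into its oblique clamp to the depth band

### The arm

A 7-joint arm with a two-finger parallel gripper is mounted at the origin on a cart in front of the work surface, level with it; the furniture and walls round the work are solid. World frame = base frame: x ahead of the robot, y to its left, z up, the work surface at z = 0. Lengths are in m, angles in rad, forces in N, time in s.
With the tool pointing down it reaches from about 0.4 to 0.75 m from the base axis. Payload 19.5 kg.
Tool frame: the origin (TCP) lies at the very end of the fingers, on their centre line; the grasp point (between the pads) lies behind it (robot.tcp_to_grasp is the z of the grasp point in the tool frame, in m); z points along the fingers, y is the line along which they close (so a half turn about z gives the same grasp; the last joint's range is limited). The gripper opens to 85 mm and grips with 20 to 120 N. Pads are 22 mm wide; open, the fingers measure 114 mm over their backs; the gripper's body (76 mm by 85 mm) begins 54 mm behind the grasp point. The pads swing forward as they close: fully open they stand 13 mm farther back than shut.
Start: joints at [1.072, 0.707, -0.028, 1.485, 0.022, 0.951, -0.075], TCP at [0.254, -0.516, 0.231] pointing down, gripper open.
Joint ranges: [-2.71, 2.71], [-0.32, 2.16], [-1.57, 1.52], [0, 2.45], [-1.46, 4.6], [0, 2.02], [-2.83, 2.83]. Speed limits (rad/s): [1.89, 1.89, 2.57, 2.57, 3.01, 3.01, 3.01].

### API

Orientations are given as [roll, pitch, yaw] about the fixed x, y, z axes, in that order (R = Rz(yaw) Ry(pitch) Rx(roll)).
In Python, from bench import robot, snapshot, calibration gives the robot as it stands. The module is installed in compiled form; this text tells all that it offers. Calls block until the motion is done:
- robot.move_ptp(position, orientation): joint-space move of the TCP to a pose.
- robot.move_l(position, orientation=None, max_speed=0.15, stop_force=None): straight line of the TCP; orientation=None keeps the orientation; max_speed is the mean speed in m/s. With stop_force (N) it stops when the force on the tool has changed by that much, and returns True; else False.
- robot.move_joints(angles): joint-space move.
- robot.move_gripper(opening, grasp_force=None): finger opening in m; grasp_force is the grip in N (None keeps the last); returns when the fingers have stopped.
- robot.wait(seconds).
- robot.solve_ik(position, orientation): joint angles nearest the present ones, or None.
- snapshot(name): name is "side" or "top" or "wrist"; returns the picture (400x640x3 uint8, red, green, blue); there is no depth.
- calibration(name): a dict with "fx", "fy", "cx", "cy" (pixels), "extrinsics" (4x4, takes a point from camera to world coordinates); the wrist camera has in their place "hand_eye" (4x4, takes a point from camera to tool coordinates, whose origin is the TCP and whose axes are the flange's). Camera axes: x right, y up, looking along -z (the intrinsics and any distortion apply to the point x, -y, -z); pixel columns grow to the right and rows downward; lengths in m; the calibration is good to about 2 mm. A picture is of the moment at which its call begins: read the wrist's pose just before it. calibration takes no time and is no camera call.
A pose or a line that the arm cannot do raises robot.MotionError and nothing moves.
- robot.sign_off(): hands the job in; it is judged then, once.
Readings, each from a call of its own:
- robot.current_time_s(): time.
- robot.current_qpos(): joint angles.
- robot.current_qvel(): joint speeds.
- robot.current_joint_torque(): joint torques, N m.
- robot.current_ee_pos(): TCP position.
- robot.current_ee_rot(): TCP orientation.
- robot.current_force(): force on the tool from outside, world axes, zero at the start.
- robot.current_torque(): the same for the moment, N m.
- robot.current_gripper_width(): finger opening in m.
- robot.current_finger_force(): force on a finger pad.
Only numpy, scipy, OpenCV 4.12 (cv2) and the standard library are available. Lean on these libraries where they do the work, as an engineer would, in place of code of your own. Each camera call takes 0.05 s, during which the arm holds its last target. There are 200 camera calls.

### The job

Take the lamp tube out of its cradle and slide it, lens end first, into the sloping clamp sleeve of the lamp stand (whose head may have been left at any height) until the rim of the sleeve lies on the tube's dark depth band, neither short of it nor past it. Then let go, so that the tube stays there by itself, and leave the petri dish, the vial and the timer undisturbed.

Things in the scene. Friction and masses are not known exactly. Their poses are not given: they have to be found in the camera images.
- tube_center (a point): Lamp tube: loose straight bare-aluminium tube, 190 mm long, 30 mm diameter, 0.11 to 0.22 kg, lying level in the cradle at the start. This point is on its axis, half-way along. Its y axis runs from the lens end (y = -95 mm, chamfered over 7 mm down to 20 mm) to the tail, a ribbed black cap of 36 mm diameter (y = +70 to +95 mm) that does not fit the bore. Between, it is smooth and can be gripped.
- tube_band (a point): Middle of the dark depth band painted round the lamp tube, 8 mm wide, flush with the surface: a point on the tube's axis, 115 mm from the lens end, at y = +20 mm from tube_center; same axes as tube_center.
- lamp_stand: Fixed stand: base 110 x 110 x 12 mm, post, and on it a clamp sleeve 70 mm long, 50 mm outside. Origin under the base, straight below the sleeve's middle. The bore slopes at 25 degrees in the y-z plane, its upper end (the mouth) 32 mm towards +y. THE HEIGHT IS NOT REPORTED: it was set by hand, sleeve's middle 85 to 145 mm above the worktop (mouth centre 15 mm higher), clamped stiffly; look or feel for it.
- cradle: Fixed white plastic cradle, base 70 x 190 x 10 mm. Origin: centre of underside; y along the tube in it, lens end at -y. The tube's axis lies 45 mm above the worktop. V rest at y = -78 to -62 mm, 49 mm high. At y = +43 to +93 mm two cheeks, 66 mm high, 41 mm apart, 57 mm over all, stand close beside the tube's tail, so it cannot be gripped there while it lies in the cradle; the middle is free.
- petri_dish: petri dish, 60 x 60 x 12 mm, loose, lying beyond the stand where the lamp tube will point. Origin under its centre.
- vial: small standing screw-cap vial, 26 x 26 x 62 mm, loose. Origin under its centre.
- timer: flat bench timer, 60 x 68 x 17 mm, loose. Origin under its centre.
- stand_foot (a point): Centre of the top of the stand's base, 12 mm up, axes as lamp_stand. More of the sleeve above it: bore 33 mm, flaring to 42 mm in the last 6 mm at the mouth (rim 59 mm outside), right through: nothing stops the tube at the band. 47 mm inside the mouth a sprung brake (knob 45 mm above the axis) is lifted by the tube's chamfer and then holds the tube wherever it is let go. bore_mouth = centre of the rim plane, y out along the bore.

How it is judged:
By the outcome, as a careful person would: the job done as asked, in the order asked, and still so for the second after the job is handed in, with the robot touching nothing.
It also fails if it takes over 67 s, if anything falls off the work surface, if the arm or the gripper's body presses on something with over 40 N, if the wrist force passes 120 N, or if a joint passes its speed limit or range.

## Working session

There is one attempt and no reset: what is moved stays moved. The work goes in short steps, each a Python script; the robot and the scene stay as the last script left them, time stands still between calls to the robot, and variables do not carry over. Pictures are saved under pics/ and viewed, at most 10 in all, crops included, and the job is handed in when it is done.

```bash
mkdir -p pics; python3 - <<'E'
from bench import robot, snapshot, calibration
import cv2, numpy as np
np.set_printoptions(precision=4,suppress=True)
for n in ("side","top","wrist"):
    im=snapshot(n); cv2.imwrite(f"pics/{n}0.png",im[:,:,::-1]); print(n,calibration(n))
print(robot.tcp_to_grasp,robot.current_ee_pos(),robot.current_ee_rot(),robot.current_time_s(),robot.current_gripper_width())
E
```

```text
side {'fx': 439.36992664884053, 'fy': 439.36992664884053, 'cx': 321.8183784624042, 'cy': 197.93314303856485, 'extrinsics': array([[-0.927 , -0.328 ,  0.1818,  0.6909],
       [ 0.375 , -0.8135,  0.4445,  0.4353],
       [ 0.0021,  0.4803,  0.8771,  0.9526],
       [ 0.    ,  0.    ,  0.    ,  1.    ]])}
top {'fx': 509.6427311794685, 'fy': 509.6427311794685, 'cx': 314.2918990756997, 'cy': 198.04921995361119, 'extrinsics': array([[ 0.0286,  0.9905, -0.1342,  0.3319],
       [-0.9996,  0.0278, -0.0083, -0.0358],
       [-0.0045,  0.1344,  0.9909,  1.5318],
       [ 0.    ,  0.    ,  0.    ,  1.    ]])}
wrist {'fx': 322.64371415982924, 'fy': 322.64371415982924, 'cx': 322.3744024801261, 'cy': 200.25133257584162, 'hand_eye': array([[ 0.0016,  0.9543,  0.2988,  0.0756],
       [ 1.    , -0.0013, -0.001 ,  0.0007],
       [-0.0005,  0.2988, -0.9543, -0.1421],
       [ 0.    ,  0.    ,  0.    ,  1.    ]])}
-0.0187 [ 0.2535 -0.5159  0.2309] [-3.1407  0.      0.4568] 0.15 0.08540651843711214
```

View pics/side0.png

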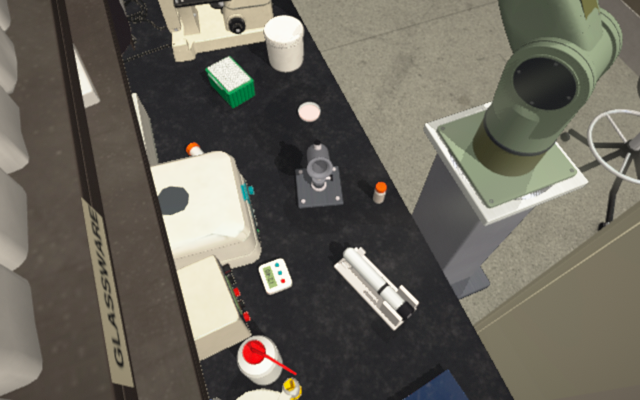

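View pics/top0.png

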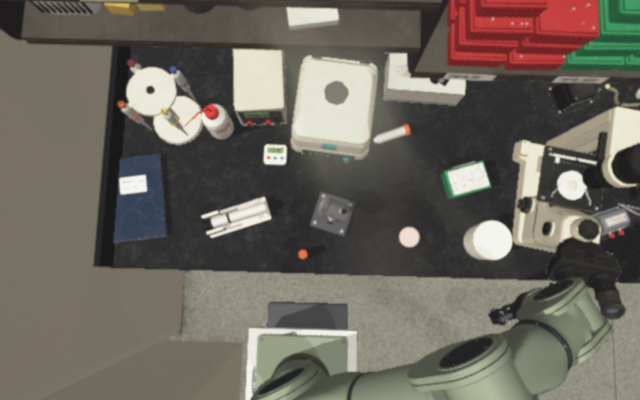

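The side view shows the cradle and tube at about (378,285), the stand at (319,180), the dish at (309,112), the vial at (380,192) and the timer at (275,276). The top view shows the cradle at (237,216), the stand at (332,213), the dish at (409,237), the vial at (303,254) and the timer at (275,155). Next I'll enlarge the key parts.

```bash
python3 - <<'E'
import cv2, numpy as np
s=cv2.imread("pics/side0.png");t=cv2.imread("pics/top0.png")
def crop(im,u,v,w=100,h=75): return cv2.resize(im[v:v+h,u:u+w],(400,300),interpolation=cv2.INTER_CUBIC)
o=np.vstack([np.hstack([crop(s,330,240),crop(s,270,136)]),np.hstack([crop(t,190,180),crop(t,285,176)])])
cv2.imwrite("pics/c1.png",o)
E
```

```text
(no output)
```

View pics/c1.png

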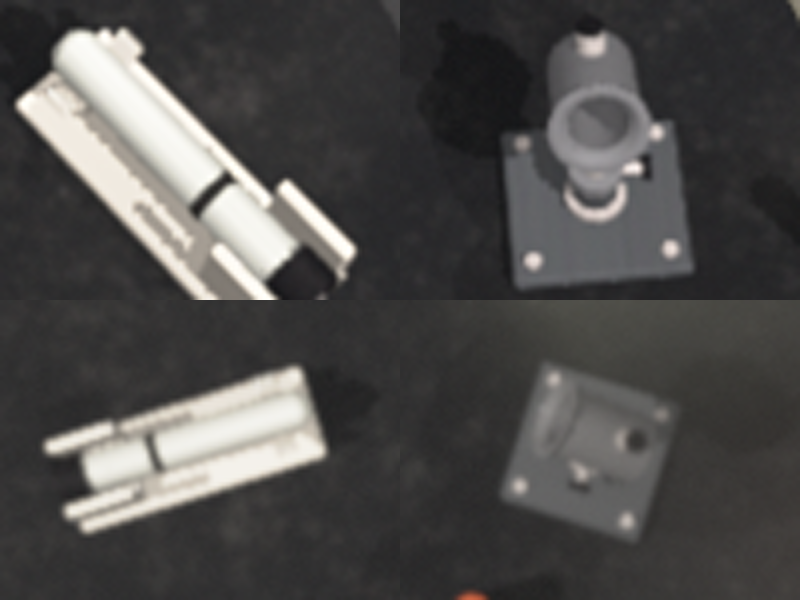

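The crops give four base screws and the mouth rim ellipse in both views. The rim is at side (320,168) and top (324,206), and the band is at side (383,288) and top (228,218). I'll triangulate these.

```bash
cat > h.py <<'E'
import numpy as np, cv2
from scipy.spatial.transform import Rotation as R
from bench import robot, snapshot, calibration
np.set_printoptions(precision=4,suppress=True)
def rpy(M): return R.from_matrix(M).as_euler('xyz')
def mat(r): return R.from_euler('xyz',r).as_matrix()
def ray(name,uv,pose=None):
    c=calibration(name)
    d=np.array([(uv[0]-c['cx'])/c['fx'],-(uv[1]-c['cy'])/c['fy'],-1.])
    if name=='wrist':
        T=np.eye(4);T[:3,:3]=mat(pose[1]);T[:3,3]=pose[0];E=T@c['hand_eye']
    else: E=c['extrinsics']
    d=E[:3,:3]@d
    return E[:3,3],d/np.linalg.norm(d)
def onz(r,z): o,d=r; return o+d*(z-o[2])/d[2]
def tri(rs):
    A=sum(np.eye(3)-np.outer(d,d) for o,d in rs); b=sum((np.eye(3)-np.outer(d,d))@o for o,d in rs)
    p=np.linalg.solve(A,b); return p,[np.linalg.norm(np.cross(p-o,d)) for o,d in rs]
def wristpic(fn=None):
    pose=(np.array(robot.current_ee_pos()),np.array(robot.current_ee_rot())); im=snapshot('wrist')[:,:,::-1].copy()
    if fn: cv2.imwrite(f'pics/{fn}.png',im); np.save(f'pics/{fn}.npy',np.array(pose))
    return im,pose
E
python3 - <<'E'
from h import *
ss=[(300.5,172),(334.25,168.75),(303.25,201),(337.75,198)]
ts=[(323.25,196),(350.5,204.5),(314.75,222.25),(341.5,231)]
S=np.array([onz(ray('side',u),.013) for u in ss]);T=np.array([onz(ray('top',u),.013) for u in ts])
print(S,S.mean(0));print(T,T.mean(0))
for n,a,b in [('mouth',(320,167.75),(324.25,206)),('knob',(317.3,142),(343.5,210.5)),('band',(383,288.25),(228,218)),('lens',(348.75,252),(266.25,207))]:
    print(n,tri([ray('side',a),ray('top',b)]))
for n,a,b,z in [('band',(383,288.25),(228,218),.058),('lens',(348.75,252),(266.25,207),.052),('dish',(309,112),(409,237),.012),('vial',(380,187),(303,254),.062),('timer',(275,276),(275,155),.017)]:
    print(n,onz(ray('side',a),z),onz(ray('top',b),z))
E
```

```text
[[ 0.518  -0.1301  0.013 ]
 [ 0.4354 -0.1072  0.013 ]
 [ 0.5411 -0.0499  0.013 ]
 [ 0.4602 -0.0262  0.013 ]] [ 0.4887 -0.0784  0.013 ]
[[ 0.5445 -0.0499  0.013 ]
 [ 0.5211 -0.1323  0.013 ]
 [ 0.4647 -0.0266  0.013 ]
 [ 0.4408 -0.107   0.013 ]] [ 0.4928 -0.0789  0.013 ]
mouth (array([ 0.4982, -0.0514,  0.1358]), [np.float64(0.0016111553271658955), np.float64(0.0016111553271658085)])
knob (array([ 0.4843, -0.1033,  0.1582]), [np.float64(0.0021181258068456257), np.float64(0.002118125806845802)])
band (array([0.4663, 0.227 , 0.0511]), [np.float64(0.00046825054812129046), np.float64(0.000468250548121346)])
lens (array([0.5004, 0.1196, 0.0398]), [np.float64(0.003611426013597822), np.float64(0.0036114260135977154)])
band [0.4676 0.2289 0.058 ] [0.466  0.2254 0.058 ]
lens [0.5001 0.126  0.052 ] [0.5019 0.1163 0.052 ]
dish [ 0.428  -0.3028  0.012 ] [ 0.4287 -0.3082  0.012 ]
vial [0.3689 0.0078 0.062 ] [0.3682 0.0042 0.062 ]
timer [0.6668 0.1049 0.017 ] [0.6655 0.0999 0.017 ]
```

The triangulation puts the stand at about (0.491,-0.079) with yaw about -16° and mouth z about 0.136. The tube centre is at about (0.473,0.208), yaw about 18°. I'll check reachability for both tool flips.

The cheeks prevent a tail grip in the cradle. My plan is to grip at y≈+22, insert until the brake holds, regrip near the tail, then push to the band.

```bash
cat >> h.py <<'E'
def frame(axis, flip):
    """tool matrix: x along +-axis(tube y), y horizontal, z downish"""
    x=flip*np.asarray(axis)/np.linalg.norm(axis); y=np.cross([0,0,-1.],x); y/=np.linalg.norm(y)
    return np.column_stack([x,y,np.cross(x,y)])
G=robot.tcp_to_grasp
def tcp(p,M): return np.asarray(p)-G*M[:,2]
E
python3 - <<'E'
from h import *
yc=np.array([-.306,.952,0]);yc/=np.linalg.norm(yc)
ms=np.array([.28,.96,0]);ms/=np.linalg.norm(ms); m=np.cos(.4363)*ms+np.array([0,0,np.sin(.4363)])
C=np.array([.4726,.208,.045]);M0=np.array([.499,-.049,.136])
for f in (1,-1):
    A=frame(yc,f);B=frame(m,f)
    P={'stand look':(M0+[0,0,.12],frame(ms,f)),'stand look2':(M0+m*.15,B),'pre':(C+yc*.022+[0,0,.13],A),'grip':(C+yc*.022,A),'lift':(C+yc*.022+[0,0,.16],A),
     'start':(M0+m*(.117+.04),B),'ins':(M0+m*.022,B),'up':(M0+m*.03+B[:,2]*-.1,B),'reg':(M0+m*.055,B),'fin':(M0+m*.035,B)}
    for k,(p,M) in P.items():
        q=robot.solve_ik(tcp(p,M),rpy(M)); print(f,k,None if q is None else np.array(q))
E
```

```text
1 stand look [ 0.1403  0.5926 -0.1858  1.7357  0.1407  0.8263 -0.3938]
1 stand look2 [ 0.2753  0.7528 -0.4868  1.8296 -0.1828  0.4704 -0.1943]
1 pre [-0.4162  0.7345 -0.1866  1.7802  0.2081  0.646  -0.4114]
1 grip [-0.489   0.9612 -0.0548  1.8604  0.1415  0.3238 -0.3436]
1 lift [-0.3914  0.6908 -0.2306  1.7455  0.22    0.7306 -0.4244]
1 start [ 0.2617  0.7489 -0.4842  1.8219 -0.1831  0.4763 -0.207 ]
1 ins [ 0.5201  0.8444 -0.5156  1.9139 -0.1423  0.4042  0.0159]
1 up [ 0.6008  0.6815 -0.5198  1.8141 -0.1852  0.6794  0.048 ]
1 reg [ 0.4587  0.8177 -0.5124  1.9029 -0.158   0.4133 -0.0349]
1 fin [ 0.4961  0.8337 -0.5147  1.9105 -0.1488  0.4071 -0.0039]
-1 stand look [-0.3738  0.7125  0.789   1.7515 -0.6115  0.9408 -2.7562]
-1 stand look2 [-0.2216  0.7645  0.4292  1.8457 -1.0899  0.8375 -2.471 ]
-1 pre [-0.8814  0.8515  0.7254  1.795  -0.7675  0.802  -2.5924]
-1 grip [-0.7263  1.0109  0.4006  1.8676 -0.8684  0.4477 -2.5187]
-1 lift [-0.8872  0.8015  0.7321  1.7613 -0.69    0.8548 -2.6625]
-1 start [-0.2353  0.7615  0.4326  1.838  -1.0855  0.8405 -2.4908]
-1 ins [ 0.0525  0.8391  0.3471  1.9291 -1.1251  0.7857 -2.1578]
-1 up [ 0.0357  0.7008  0.5056  1.8322 -0.9312  1.011  -2.324 ]
-1 reg [-0.0193  0.816   0.3673  1.9183 -1.1232  0.7966 -2.2298]
-1 fin [ 0.0243  0.8297  0.3548  1.9257 -1.1249  0.7897 -2.1854]
```

```bash
python3 - <<'E'
from h import *
ms=np.array([.28,.96,0]);ms/=np.linalg.norm(ms); m=np.cos(.4363)*ms+np.array([0,0,np.sin(.4363)])
M0=np.array([.499,-.049,.136]);yc=np.array([-.306,.952,0]);yc/=np.linalg.norm(yc);C=np.array([.4726,.208,.045])
A=frame(ms,1);B=frame(m,1);D=frame(yc,1)
robot.move_ptp(tcp(M0+[0,0,.12],A),rpy(A)); a,_=wristpic('wa')
robot.move_ptp(tcp(M0+m*.15,B),rpy(B)); b,_=wristpic('wb')
print(robot.current_time_s())
robot.move_ptp(tcp(C+.022*yc+[0,0,.13],D),rpy(D)); c,_=wristpic('wc')
print(robot.current_time_s(),robot.current_force())
s=lambda i:cv2.resize(i,(400,250),interpolation=cv2.INTER_AREA)
cv2.imwrite('pics/c2.png',np.vstack([np.hstack([s(a),s(b)]),np.hstack([s(c),s(c)*0])]))
E
```

```text
2.8
3.9583 [-0.0537  0.5689 -0.26  ]
```

View pics/c2.png

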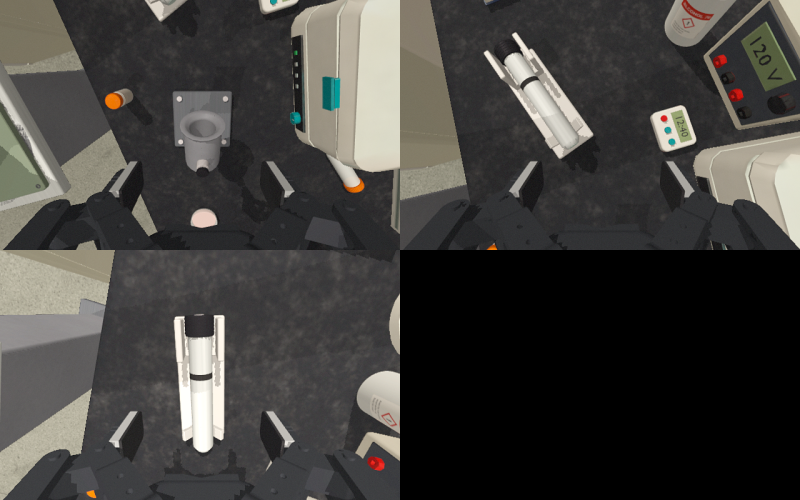

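The wa crop shows the stand clearly, with the rim at about (322,195) full-res. In wc the tube lies almost vertically, with the band at about (320,203). wb misses the stand. I'll enlarge both useful views.

```bash
python3 - <<'E'
from h import *
a=cv2.imread('pics/wa.png');c=cv2.imread('pics/wc.png')
k=lambda i,u,v:cv2.resize(i[v:v+150,u:u+100],(400,600),interpolation=cv2.INTER_CUBIC)
c2=cv2.resize(c[95:335,270:380],(275,600),interpolation=cv2.INTER_CUBIC)
cv2.imwrite('pics/c3.png',np.hstack([k(a,272,140),c2]))
g=cv2.cvtColor(c,cv2.COLOR_BGR2GRAY)
for v in (165,190,203,225,250,280): print(v,list(g[v,290:362]))
E
```

```text
165 [np.uint8(238), np.uint8(227), np.uint8(141), np.uint8(141), np.uint8(144), np.uint8(137), np.uint8(167), np.uint8(252), np.uint8(249), np.uint8(247), np.uint8(248), np.uint8(229), np.uint8(147), np.uint8(184), np.uint8(190), np.uint8(199), np.uint8(206), np.uint8(212), np.uint8(218), np.uint8(221), np.uint8(223), np.uint8(225), np.uint8(229), np.uint8(232), np.uint8(235), np.uint8(237), np.uint8(239), np.uint8(240), np.uint8(241), np.uint8(241), np.uint8(242), np.uint8(241), np.uint8(238), np.uint8(240), np.uint8(243), np.uint8(247), np.uint8(247), np.uint8(247), np.uint8(242), np.uint8(238), np.uint8(234), np.uint8(233), np.uint8(227), np.uint8(222), np.uint8(216), np.uint8(214), np.uint8(212), np.uint8(205), np.uint8(184), np.uint8(212), np.uint8(250), np.uint8(249), np.uint8(249), np.uint8(250), np.uint8(250), np.uint8(122), np.uint8(126), np.uint8(135), np.uint8(180), np.uint8(229), np.uint8(241), np.uint8(248), np.uint8(247), np.uint8(247), np.uint8(247), np.uint8(248), np.uint8(248), np.uint8(237), np.uint8(214), np.uint8(75), np.uint8(67), np.uint8(72)]
190 [np.uint8(248)
[... 4656 characters left out ...]
p.uint8(253), np.uint8(252), np.uint8(254), np.uint8(255), np.uint8(255), np.uint8(255), np.uint8(255), np.uint8(255), np.uint8(255), np.uint8(254), np.uint8(254), np.uint8(254), np.uint8(255), np.uint8(255), np.uint8(255), np.uint8(254), np.uint8(249), np.uint8(244), np.uint8(242), np.uint8(239), np.uint8(232), np.uint8(224), np.uint8(215), np.uint8(204), np.uint8(191), np.uint8(168), np.uint8(214), np.uint8(218), np.uint8(224), np.uint8(245), np.uint8(245), np.uint8(249), np.uint8(248), np.uint8(249), np.uint8(248), np.uint8(248), np.uint8(248), np.uint8(248), np.uint8(248), np.uint8(248), np.uint8(248), np.uint8(247), np.uint8(237), np.uint8(214), np.uint8(50), np.uint8(69), np.uint8(67)]
```

View pics/c3.png

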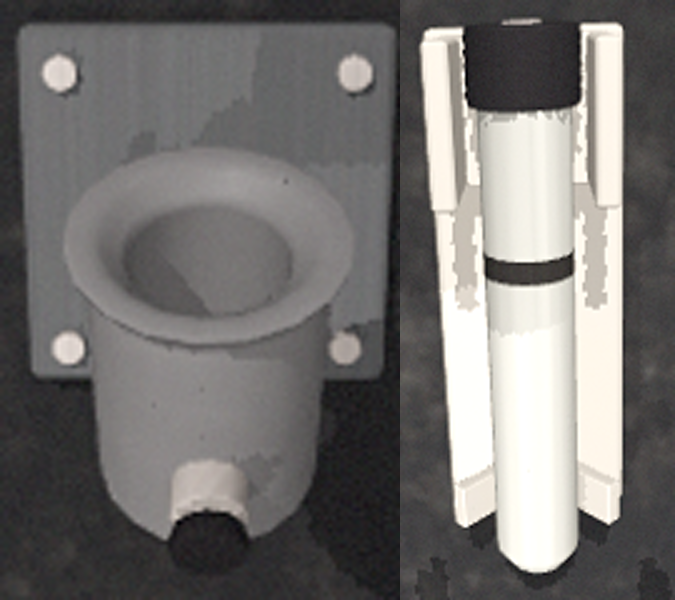

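In the wa crop the screws are at (60,73), (355,73), (68,348) and (344,348). The rim outline spans x 64–354 and y 148–342 (crop px). In wc the tube axis runs from (320.4,165) to (323.5,280), with the band at row 203 and the lens tip at (325,324).

```bash
python3 - <<'E'
from h import *
pa=np.load('pics/wa.npy');pc=np.load('pics/wc.npy')
W=lambda x,y:(272+x/4,140+y/4)
S=np.array([onz(ray('wrist',W(*u),pa),.013) for u in [(60,73),(355,73),(68,348),(344,348)]])
c=S.mean(0); yd=(S[0]+S[1]-S[2]-S[3])[:2];xd=(S[1]+S[3]-S[0]-S[2])[:2]
print('screws',S,c,'yaw',np.degrees(np.arctan2(-yd[0],yd[1])),np.degrees(np.arctan2(xd[1],xd[0])),np.hypot(*yd)/2,np.hypot(*xd)/2)
yw=np.arctan2(-yd[0],yd[1]);ms=np.array([-np.sin(yw),np.cos(yw),0]);h=np.array([np.cos(yw),np.sin(yw),0])
t=np.radians(25);m=np.cos(t)*ms+[0,0,np.sin(t)];n=-np.sin(t)*ms+np.array([0,0,np.cos(t)]);r=.0295
def sh(uv,off): o,d=ray('wrist',W(*uv),pa); return o-off,d
rs=[sh((209,148),-r*n),sh((209,342),r*n),sh((64,248),-r*h),sh((354,248),r*h)]
print('mouth wrist',tri(rs)); print('LR',tri(rs[2:]),'TB',tri(rs[:2]))
print('all',tri(rs+[ray('side',(320,167.75)),ray('top',(324.25,206))]))
print('inner bore: ',tri([sh((123,260),-.0165*h-.006*m*-1*-1),sh((294,260),.0165*h-.006*m)]))
# tube
ax=np.array([onz(ray('wrist',u,pc),.045) for u in [(320.4,165),(321.2,203),(323.,250),(323.6,280)]])
p0=ax.mean(0);d=np.linalg.svd(ax-p0)[2][0];d*=np.sign(d[1]);print('axis',p0,d,np.degrees(np.arctan2(-d[0],d[1])))
b=onz(ray('wrist',(321.2,203),pc),.06);print('band',b,'center',b-.02*d)
print('lens end approx',onz(ray('wrist',(324.8,323.8),pc),.045), 'cap front', onz(ray('wrist',(320,95+108/2.5),pc),.06))
print(pc)
E
```

```text
screws [[ 0.4627 -0.028   0.013 ]
 [ 0.5437 -0.0517  0.013 ]
 [ 0.4387 -0.1091  0.013 ]
 [ 0.5196 -0.1327  0.013 ]] [ 0.4912 -0.0804  0.013 ] yaw -16.50281579324557 -16.26402934720685 0.08457536821996646 0.08431072367701223
mouth wrist (array([ 0.499 , -0.0538,  0.1282]), [np.float64(0.0009599656174929354), np.float64(0.001292901776217438), np.float64(0.0012420361786645608), np.float64(0.0010079710595268115)])
LR (array([ 0.4988, -0.0546,  0.1293]), [np.float64(0.0001174947506266539), np.float64(0.00011749475062666187)]) TB (array([ 0.4991, -0.0534,  0.1257]), [np.float64(6.343215634229794e-05), np.float64(6.343215634230074e-05)])
all (array([ 0.499 , -0.0519,  0.1342]), [np.float64(0.0007537997612326508), np.float64(0.0018835955045751688), np.float64(0.0015672260818389036), np.float64(0.0009298934035075543), np.float64(0.002578650912736255), np.float64(0.0008124366983223085)])
inner bore:  (array([ 0.5007, -0.0475,  0.1453]), [np.float64(6.559768710344912e-05), np.float64(6.559768710346168e-05)])
axis [0.474  0.2018 0.045 ] [-0.3311  0.9436 -0.    ] 19.334335849888095
band [0.4656 0.226  0.06  ] center [0.4722 0.2071 0.06  ]
lens end approx [0.5064 0.1092 0.045 ] cap front [0.4496 0.2732 0.06  ]
[[0.4664 0.2279 0.1565]
 [3.1413 0.0003 1.8796]]
```

```bash
python3 - <<'E'
from h import *
yw=np.radians(-16.4);ms=np.array([-np.sin(yw),np.cos(yw),0]);z=np.array([0,0,1.]);M0=np.array([.4995,-.050,.134])
for name,cxy,uv in [('side',(.4887,-.0784),(320,167.75)),('top',(.4928,-.0789),(324.25,206))]:
    p=np.array([*cxy,0])+.0317*ms; o,d=ray(name,uv); e=np.eye(3)-np.outer(d,d)
    A=e@z; print(name,'z',-(A@(e@(p-o)))/(A@A))
he=calibration('wrist')['hand_eye']
best=None
for tilt in (25,20,15):
    t=np.radians(-tilt);M=frame(np.cos(t)*ms+np.sin(t)*z,1)
    look=-M@he[:3,2]; tp=M0-.25*look-M@he[:3,3]
    try: robot.move_ptp(tp,rpy(M)); break
    except robot.MotionError as e: print(tilt,e)
im,_=wristpic('wd'); print(tilt,tp,look,robot.current_time_s())
cv2.imwrite('pics/wdc.png',cv2.resize(im[110:260,250:400],(600,600),interpolation=cv2.INTER_CUBIC))
E
```

```text
side z 0.13981661935173553
top z 0.12100977763253012
25 [ 0.5113 -0.0116  0.2217] [-0.1904 -0.6466 -0.7387] 4.975
```

View pics/wdc.png

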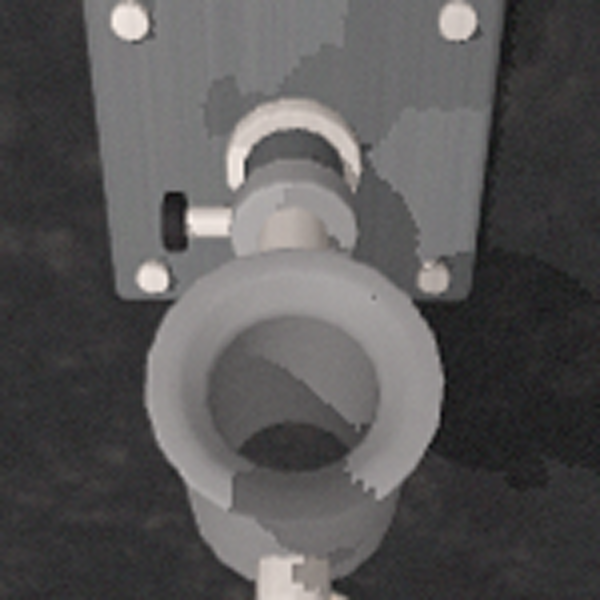

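In the wd crop the rim is at left 146, right 443, top 248, so its centre is about (294.5,386). The screws are at (130,21), (458,21), (153,277) and (433,278).

```bash
python3 - <<'E'
from h import *
pa=np.load('pics/wa.npy');pd=np.load('pics/wd.npy')
Wa=lambda x,y:(272+x/4,140+y/4);Wd=lambda x,y:(250+x/4,110+y/4)
S=np.array([onz(ray('wrist',Wd(*u),pd),.013) for u in [(130,21),(458,21),(153,277),(433,278)]]);c=S.mean(0)
yd=(S[0]+S[1]-S[2]-S[3])[:2];print('wd screws',c,np.degrees(np.arctan2(-yd[0],yd[1])))
yw=np.radians(-16.4);ms=np.array([-np.sin(yw),np.cos(yw),0]);h=np.array([np.cos(yw),np.sin(yw),0])
t=np.radians(25);m=np.cos(t)*ms+[0,0,np.sin(t)];n=-np.sin(t)*ms+np.array([0,0,np.cos(t)]);r=.0295
def sh(W,p,uv,off): o,d=ray('wrist',W(*uv),p); return o-off,d
ra=[sh(Wa,pa,(209,148),-r*n),sh(Wa,pa,(209,342),r*n),sh(Wa,pa,(64,248),-r*h),sh(Wa,pa,(354,248),r*h)]
rd=[sh(Wd,pd,(294,248),-r*n),sh(Wd,pd,(146,388),-r*h),sh(Wd,pd,(443,388),r*h)]
print('wd only',tri(rd)); print('wa only',tri(ra)); print('both',tri(ra+rd)); p,e=tri(ra+rd+[ray('side',(320,167.75)),ray('top',(324.25,206))]);print('all',p,e)
# relative to each view's own screw centre
z=np.array([0,0,1.])
for k,cc,rr in (('a',(.4912,-.0804),ra),('d',c[:2],rd)):
    p=np.array([*cc,0])+.0317*ms;num=den=0
    for o,d in rr: E=np.eye(3)-np.outer(d,d);A=E@z;num-=A@(E@(p-o));den+=A@A
    print(k,'z given foot xy',num/den,p)
E
```

```text
wd screws [ 0.4919 -0.0812  0.013 ] -16.263534520444143
wd only (array([ 0.4995, -0.0549,  0.1341]), [np.float64(0.0008218573952461484), np.float64(0.0006641135930352925), np.float64(0.00045861713035788234)])
wa only (array([ 0.4998, -0.0539,  0.1278]), [np.float64(0.0009615413143463545), np.float64(0.001299737300525818), np.float64(0.0011789348476030264), np.float64(0.0010710586468244147)])
both (array([ 0.5005, -0.0512,  0.1378]), [np.float64(0.0004996623174785904), np.float64(0.0023903144174097627), np.float64(0.0013524204364191536), np.float64(0.001301277130380641), np.float64(7.988683057673785e-05), np.float64(0.001298255947101943), np.float64(0.0010939435879901357)])
all [ 0.4999 -0.0514  0.137 ] [np.float64(0.0009352727911977305), np.float64(0.0025100455805928713), np.float64(0.0015975083665825153), np.float64(0.000747509181996115), np.float64(0.00044093925773157095), np.float64(0.0017551577473454863), np.float64(0.0008855880375170395), np.float64(0.003241118297058534), np.float64(0.0009090104574433662)]
a z given foot xy 0.13887598840660925 [ 0.5002 -0.05    0.    ]
d z given foot xy 0.1389173240034118 [ 0.5008 -0.0507  0.    ]
```

The views agree on a mouth at about (0.5003,-0.0502,0.1388) and a yaw of -16.4°. Now I'll grasp, lift and take the tube to the start pose in front of the mouth.

```bash
cat >> h.py <<'E'
yw=np.radians(-16.4);ms=np.array([-np.sin(yw),np.cos(yw),0]);hx=np.array([np.cos(yw),np.sin(yw),0])
t25=np.radians(25);m=np.cos(t25)*ms+[0,0,np.sin(t25)];nn=-np.sin(t25)*ms+np.array([0,0,np.cos(t25)])
MOUTH=np.array([.5003,-.0502,.1388]);B=frame(m,1)
E
python3 - <<'E'
from h import *
yc=np.array([-.3311,.9436,0]);D=frame(yc,1);g=np.array([.465,.2279,.045])
robot.move_ptp(tcp(g+[0,0,.1],D),rpy(D))
print(robot.move_l(tcp(g,D),stop_force=15,max_speed=.12),robot.current_ee_pos())
f0=robot.current_force()
robot.move_gripper(0.02,80); print('w',robot.current_gripper_width(),robot.current_finger_force(),np.array(robot.current_force())-f0)
robot.move_l(tcp(g+[0,0,.02],D),max_speed=.05)
robot.move_l(tcp(g+[0,0,.17],D),max_speed=.2)
robot.wait(.3);print('lift df',np.array(robot.current_force())-f0,robot.current_torque(),robot.current_gripper_width())
robot.move_ptp(tcp(MOUTH+m*.157,B),rpy(B)); print(robot.current_time_s())
robot.wait(.3);print(robot.current_force(),robot.current_torque())
im,_=wristpic('we'); s=snapshot('side')[:,:,::-1]; cv2.imwrite('pics/se.png',s)
o=np.hstack([cv2.resize(im,(480,300)),cv2.resize(s[110:260,250:410],(320,300))])
cv2.imwrite('pics/c4.png',o)
E
```

```text
False [0.4653 0.228  0.0269]
w 0.028000302213076828 78.02749156951904 [-3.3705 -2.8439 10.0096]
lift df [-0.9045 -3.0133 -3.2703] [-0.0122  0.0139  0.0079] 0.027878071630174587
10.3167
[-0.7408 -0.9754 -2.4783] [-0.5737  0.143   0.0289]
```

View pics/c4.png

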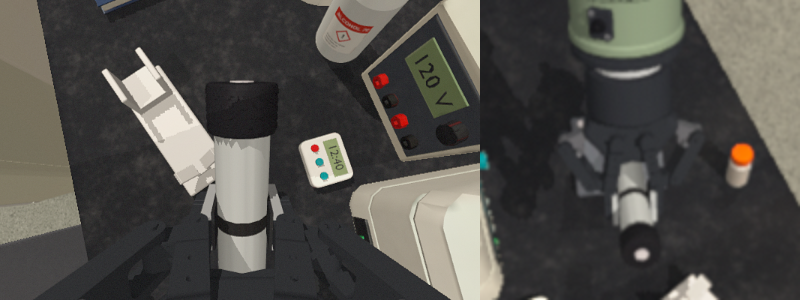

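The tube is held, with the band between the pads at about (323,302) in the full wrist view. The cradle is empty. I'll check the tube's tilt in the hand from its edge widths before inserting.

```bash
python3 - <<'E'
from h import *
im=cv2.imread('pics/we.png');g=cv2.cvtColor(im,cv2.COLOR_BGR2GRAY).astype(int)
c=calibration('wrist');E=np.linalg.inv(c['hand_eye'])
def proj(p): q=E@np.append(p,1); return np.array([c['cx']-c['fx']*q[0]/q[2],c['cy']+c['fy']*q[1]/q[2]])
def edges(v):
    d=np.diff(cv2.GaussianBlur(g[v:v+1].astype(np.float32),(3,1),0)[0]); 
    L=270+np.argmax(np.abs(d[270:310]));Rr=335+np.argmax(np.abs(d[335:375])); return L+.5,Rr+.5
for v in (190,200,210,220,230,240,250): 
    L,Rr=edges(v); print(v,L,Rr,(L+Rr)/2,Rr-L, end=' | ')
    # expected silhouette for ideal tube at y=0,z=G
    for x in np.arange(-.02,.06,.0005):
        if proj([x,0,G])[1]<=v: break
    C=np.array(c['hand_eye'])[:3,3]; dz=G-C[2]; dist=abs(dz) # cross-section distance cam-axis
    s=.015; ty=s*np.sqrt(1-(s/dist)**2); tz=G-s*s/dist
    e=[proj([x,k*ty,tz]) for k in(-1,1)]; print('exp',x,e[0],e[1])
col=g[150:330,318:328].mean(1); dd=np.diff(col); i=np.argsort(-np.abs(dd))[:10]; print([(150+k,round(dd[k])) for k in sorted(i)])
print('exp band +-4 , cap front (r18)', [proj([x-.002,0,G-.015])[1] for x in (-.004,.004)],proj([.048,0,G-.018])[1],proj([.048,0,G-.015])[1],'cap end top',proj([.073,0,G-.018])[1])
E
```

```text
190 284.5 359.5 322.0 75.0 | exp 0.04100000000000005 [284.4101 190.312 ] [360.2596 190.4286]
200 284.5 359.5 322.0 75.0 | exp 0.036500000000000046 [284.7934 201.2388] [359.8459 201.3549]
210 285.5 358.5 322.0 73.0 | exp 0.03250000000000004 [285.1274 210.7605] [359.4853 210.8763]
220 281.5 358.5 320.0 77.0 | exp 0.028000000000000042 [285.4958 221.264 ] [359.0876 221.3793]
230 270.5 358.5 314.5 88.0 | exp 0.023500000000000038 [285.8567 231.5532] [358.698  231.6681]
240 274.5 357.5 316.0 83.0 | exp 0.019000000000000034 [286.2103 241.6347] [358.3163 241.7492]
250 277.5 367.5 322.5 90.0 | exp 0.01450000000000003 [286.5569 251.5147] [357.9422 251.6288]
[(np.int64(183), -6), (np.int64(184), 67), (np.int64(185), 68), (np.int64(197), 10), (np.int64(198), 6), (np.int64(296), -10), (np.int64(297), -140), (np.int64(313), -7), (np.int64(314), 78), (np.int64(315), 76)]
exp band +-4 , cap front (r18) [np.float64(313.33460156359126), np.float64(295.89777434652854)] 183.3365063073953 181.18541619715268 cap end top 106.37992432235848
```

The tube matches the ideal pose to under 1 mm, with the grip at tube y≈+22.6 mm. I'll insert it in guarded steps.

```bash
cat >> h.py <<'E'
Bc=np.column_stack([hx,nn,m])
def step(s,off=(0,0),stop=15,speed=.06):
    """grip point s along bore out of the mouth, offsets along hx,nn"""
    r=robot.move_l(tcp(MOUTH+m*s+hx*off[0]+nn*off[1],B),rpy(B),max_speed=speed,stop_force=stop)
    p=np.array(robot.current_ee_pos())+G*B[:,2]-MOUTH
    return r,p@Bc,Bc.T@np.array(robot.current_force())
E
python3 - <<'E'
from h import *
gy=.0226; L=.095+gy
robot.wait(.2);print('base',Bc.T@np.array(robot.current_force()))
for d in (-.01,0,.01,.02,.03,.04):   # lens depth inside mouth
    r=step(L-d); print(d,*r)
    if r[0]: break
print(robot.current_time_s(),robot.current_gripper_width())
E
```

```text
base [ 0.1588 -1.0817 -1.0597]
-0.01 False [0.     0.     0.1277] [-0.0466 -1.6783 -0.3129]
0 False [0.     0.     0.1172] [ 0.0038 -1.3907 -0.3757]
0.01 False [0.     0.     0.1072] [ 0.0282 -0.7579 -1.3482]
0.02 False [0.     0.     0.0972] [ 0.1286 -1.3619 -0.426 ]
0.03 False [0.     0.     0.0872] [ 0.3516 -1.71   -0.1866]
0.04 False [-0.0001 -0.      0.0773] [ 0.2987 -1.7013  0.2341]
13.1417 0.02748469493999208
```

```bash
python3 - <<'E'
from h import *
L=.1176
for d in (.05,.06,.075,.09,.097):
    r=step(L-d,stop=45); print(d,*r)
    if r[0]: break
print(robot.current_time_s(),robot.current_gripper_width())
im,_=wristpic('wf'); cv2.imwrite('pics/wf2.png',im)
E
```

```text
0.05 False [-0.0001 -0.      0.0669] [-1.0112 -3.6882 -4.6525]
0.06 False [0.0001 0.     0.0574] [ 0.2234 -4.854  -2.6969]
0.075 False [ 0.     -0.      0.0425] [-1.7478 -5.2687 -2.715 ]
0.09 False [-0.0001 -0.      0.0275] [-0.5721 -6.7253 -2.2322]
0.097 False [-0.      0.      0.0205] [-0.9185 -6.8773 -2.7996]
14.8417 0.027871832978871098
```

```bash
python3 - <<'E'
from h import *
def rows(im): 
    g=cv2.cvtColor(im,cv2.COLOR_BGR2GRAY).astype(int); d=np.diff(g[80:399,318:328].mean(1)); return [(80+k,round(d[k])) for k in np.where(np.abs(d)>35)[0]]
print('before',rows(cv2.imread('pics/wf.png')))
robot.move_gripper(.055); robot.wait(.5)
im,_=wristpic('wg'); print('after',rows(im),robot.current_force())
robot.wait(.5); im,_=wristpic('wh'); print('later',rows(im)); print(robot.current_time_s())
s=snapshot('side')[:,:,::-1];cv2.imwrite('pics/c5.png',np.hstack([cv2.resize(im,(480,300)),cv2.resize(s[110:260,250:410],(320,300))]))
E
```

```text
before [(np.int64(106), 76), (np.int64(107), 41), (np.int64(110), -112), (np.int64(186), 62), (np.int64(187), 71), (np.int64(298), -157), (np.int64(315), 82), (np.int64(316), 49), (np.int64(352), -36), (np.int64(353), -55)]
after [(np.int64(106), 75), (np.int64(107), 63), (np.int64(109), -63), (np.int64(110), -93), (np.int64(183), 55), (np.int64(184), 72), (np.int64(294), -37), (np.int64(295), -124), (np.int64(311), 66), (np.int64(312), 80), (np.int64(353), -55), (np.int64(363), -62)] [-0.1337  0.0782  0.0709]
later [(np.int64(106), 74), (np.int64(107), 63), (np.int64(109), -58), (np.int64(110), -96), (np.int64(183), 54), (np.int64(184), 71), (np.int64(294), -37), (np.int64(295), -122), (np.int64(311), 64), (np.int64(312), 79), (np.int64(353), -56), (np.int64(363), -63)]
16.3667
```

View pics/c5.png

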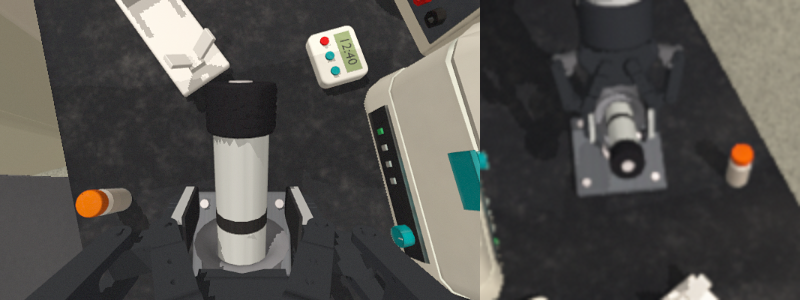

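After release the tube stayed in the sleeve (band rows steady at 295–312) with the vial and timer in place, so the brake holds. I'll slide the open fingers back along the tube, regrip at the tail side and push most of the way.

```bash
python3 - <<'E'
from h import *
print(step(.0205+.0325,stop=12))
robot.move_gripper(.02,80); robot.wait(.2); print(robot.current_gripper_width(),Bc.T@np.array(robot.current_force()))
for s in (.047,.041): 
    r=step(s,stop=40,speed=.04); print(*r)
    if r[0]: break
robot.wait(.3); im,p=wristpic('wi'); print(robot.current_time_s())
cv2.imwrite('pics/wic.png',cv2.resize(im[80:400,200:440],(600,800))[200:])
E
```

```text
(False, array([-0.    , -0.    ,  0.0528]), array([ 0.6402, -0.9645, -0.1164]))
0.027961064012327567 [-0.5928  1.1087 -3.1559]
False [-0.      0.      0.0467] [-0.9127  2.2922 -1.4676]
False [-0.      0.      0.0406] [-0.9943  1.8298 -1.3031]
18.6167
```

View pics/wic.png

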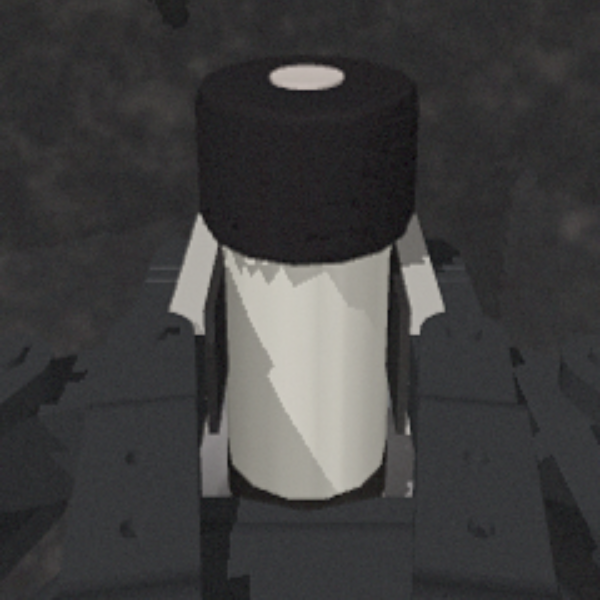

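Here the hand hides the rim and only the upper edge of the band shows, at the bottom (crop y≈490). I'll compute the grip y from the cap edge row, push to the estimated depth, release, back off and look.

```bash
python3 - <<'E'
from h import *
from scipy.optimize import brentq
c=calibration('wrist');E=np.linalg.inv(c['hand_eye'])
def prow(x,z): q=E@np.array([x,0,z,1]); return c['cy']+c['fy']*q[1]/q[2]
im=cv2.imread('pics/wi.png');g=cv2.cvtColor(im,cv2.COLOR_BGR2GRAY).astype(int);d=np.diff(g[220:300,318:328].mean(1))
v=220+np.argmax(d)+1; band=[(220+k,round(d[k])) for k in np.where(d<-25)[0]]; print('cap row',v,band)
gy=.070-brentq(lambda x:prow(x,G-.018)-v,-.03,.08); print('grip y',gy)
s=gy-.020; print('target s',s)
if .028<s<.041:
    print(*step(s,stop=40,speed=.03)); robot.wait(.2)
    robot.move_gripper(.06); robot.wait(.3)
    p=np.array(robot.current_ee_pos())
    robot.move_l(p-B[:,2]*.09,max_speed=.15)
    t=np.radians(10);M=frame(np.cos(t)*ms+np.sin(t)*np.array([0,0,1]),1)
    look=-M@c['hand_eye'][:3,2]; tp=MOUTH-.24*look-M@c['hand_eye'][:3,3]
    print(tp); robot.move_ptp(tp,rpy(M))
    im,_=wristpic('wj'); print(robot.current_time_s())
    cv2.imwrite('pics/wjc.png',cv2.resize(im[100:280,230:410],(600,600),interpolation=cv2.INTER_CUBIC))
E
```

```text
cap row 266 []
grip y 0.05329931091066749
target s 0.033299310910667484
False [-0.     -0.      0.0334] [-1.514   2.8338  1.0409]
[ 0.4951 -0.0678  0.2234]
21.2167
```

View pics/wjc.png

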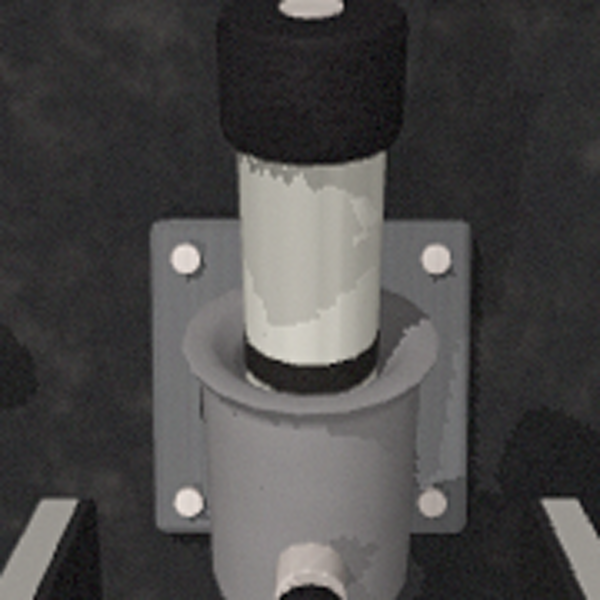

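The tube sits in the sleeve with its band at the mouth. In crop px, the band's top-surface edges are at y≈365 and 395 at x≈312. The rim spans x 184–438 and y≈285–413. I'll quantify by ray casting.

```bash
python3 - <<'E'
from h import *
pj=np.load('pics/wj.npy');W=lambda x,y:(230+x*.3,100+y*.3)
def S(u,n):
    o,d=ray('wrist',W(*u),pj); k=(n-(o-MOUTH)@nn)/(d@nn); q=o+k*d-MOUTH; return 1000*np.array([q@hx,q@m])
print('rim upper edge',S((311,413),.0295),'rim L,R',S((184,347),0),S((438,347),0),'rim low',S((311,285),-.0295))
print('band outer/inner edge at top',S((312,365),.015),S((312,394),.015))
print('band sides L outer/inner',S((246,342),.002),S((246,371),.002),'R',S((379,332),.002),S((379,362),.002))
g=cv2.cvtColor(cv2.imread('pics/wj.png'),cv2.COLOR_BGR2GRAY).astype(int)
print('col top',list(map(int,g[195:232,322:326].mean(1))))
E
```

```text
rim upper edge [0.2578 1.5077] rim L,R [-28.1181  -2.1204] [28.6373 -1.8967] rim low [ 0.271  -2.8829]
band outer/inner edge at top [0.4593 3.2352] [ 0.4917 -4.1967]
band sides L outer/inner [-14.0805   0.5466] [-14.3004  -7.1892] R [15.158   3.2666] [15.4556 -4.6413]
col top [181, 196, 199, 198, 199, 198, 198, 198, 198, 198, 198, 198, 200, 193, 120, 35, 37, 38, 40, 36, 37, 36, 39, 80, 124, 129, 132, 139, 138, 101, 95, 100, 114, 127, 139, 139, 139]
```

The band centre and the rim plane agree to within about 0.5 mm, with comparisons at the same level. I'll do a last check for creep and disturbed items, then hand in.

```bash
python3 - <<'E'
from h import *
im,_=wristpic('wk'); a=cv2.imread('pics/wj.png').astype(int)
print('creep diff',np.abs(im.astype(int)-a)[100:280,230:410].max(2).mean(), robot.current_force())
robot.move_l(np.array(robot.current_ee_pos())+[0,0,.06]); robot.wait(.5)
s=snapshot('side')[:,:,::-1].astype(int);s0=cv2.imread('pics/side0.png').astype(int)
for n,(u,v) in {'dish':(309,112),'vial':(380,192),'timer':(275,276)}.items():
    print(n,np.abs(s-s0)[v-14:v+15,u-14:u+15].mean())
print(robot.current_time_s()); print(robot.sign_off())
E
```

```text
creep diff 5.674660493827161 [ 0.0176 -0.4442 -0.0078]
dish 8.948474038842647
vial 5.012683313515656
timer 12.244946492271106
22.3583
the job is handed in; nothing more can be done
None
```

The lamp tube is in the sleeve, held by the brake with the rim within about 0.5 mm of the depth band's middle. I let go, backed the gripper clear and handed in at 22.4 s. The vial and timer looked in place after insertion. I made no contact with the dish, vial or timer, but my final image comparison of them (and its tube-creep check) was only rough and I signed off without reviewing it.

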